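Off-axis check on a tip-tilt probe stand

ROBOT

A 6-joint arm with a two-finger parallel gripper is mounted at the origin on the work surface. World frame = base frame: x ahead of the robot, y to its left, z up, the work surface at z = 0. Lengths are in m, angles in rad, forces in N, time in s.
With the tool pointing down it reaches from about 0.35 to 0.875 m from the base axis. Payload 15.5 kg.
Tool frame: the origin (TCP) lies at the very end of the fingers, on their centre line; the grasp point (between the pads) lies 19 mm behind it; z points along the fingers, y is the direction in which the jaws open and shut (so a half turn about z gives the same grasp; the last joint's range is limited). The gripper opens to 85 mm and grips with 20 to 120 N. Pads are 22 mm wide; open, the fingers measure 114 mm over their backs; the gripper's body (76 mm by 85 mm) begins 54 mm behind the grasp point. The pads swing forward as they close: fully open they stand 13 mm farther back than shut.
Start: joints at [-1.413, 0.494, 1.345, -0, 1.302, -0.096], TCP at [0.156, -0.605, 0.231] pointing down, gripper open.
Joint ranges: [-2.91, 2.91], [-0.82, 2.16], [0.22, 2.67], [-1.22, 4.37], [0.12, 2.79], [-3.08, 3.08]. Speed limits (rad/s): [1.89, 1.89, 2.57, 3.01, 3.01, 3.01].

INTERFACE

Orientations are given as a unit quaternion [w, x, y, z].
In Python, from rig import env gives the robot as it stands.
- The arm moves only by the tool play_rows, never from a script. Its argument "plan" is text: rows parted by semicolons, each of 5 numbers parted by spaces: the shift along the world's x, y, z each as a share of 0.25 m, from -1 to 1, then the turn about the world's z as a share of 90 degrees, from -1 to 1, then the opening, from 0 (shut) to 1 (fully open). In form: dx dy dz yaw jaw; .... A call has exactly 5 rows; each row shifts and turns the commanded pose from where the row before left it; what a row does not reach is not made up. A row lasts 1/12 s, in which the tool goes at most 41.7 mm and 7.16 degrees, less where a joint would pass 70% of its speed; a pose out of reach is approached as far as the arm can. A call with a number of a shift or a turn outside -1 to 1 is refused whole. A call with a gripper value outside its range is refused whole. The fingers move at their own pace and stop on an object; "newtons" is the grip in N (left out, the last holds). Time passes only in rows, so rows that do not move let the fingers close, or fill a call up. It gives the time, the measured TCP pose, the force and the opening at its end, in the units of the state.
- env.state(): the state, without advancing time (a new reading comes with each control period).
- env.camera(name): name is "scene" or "top"; returns a dict with "image" (480x640x3 uint8, red, green, blue), "z_map" (480x640 float32, m along the optical axis (not along the pixel's ray), 0 where there is no reading), "intrinsics" (3x3 intrinsics, pixels), "rvec" (rotation vector, rad) and "tvec" (3), from world to camera coordinates, as OpenCV has them. Camera axes: x right, y down, z forward; pixel columns grow to the right and rows downward; lengths in m; the calibration is good to about 2 mm. A picture is of the moment at which its call begins.
- env.finish_job(): hands the job in, once; it reports no verdict.
Trained networks look in a picture, given as the dict that the camera call returned (one of the last four; its "shot" number tells which), for a name from the list of things; names that differ only in an ending like _2 or _b are one class to them, and where a whole thing is asked for, a point or a joint stands for the part that bears it (a point fixed in the world has none). Each returns a list of dicts, best first, with "conf" (0 to 1); they miss things now and then, are a little off and sometimes report something else, mostly with a low value. They report only what shows in the picture. A call takes as long as a camera call. They do not tell look-alikes from the thing itself.
- env.boxes_of(picture, thing): "at" ([x, y, z] in m, in the coordinates of the camera as it stood for that picture, good to about 4 mm: the middle of the surface that is visible of it).
- env.outline_of(picture, thing): "pixels" (480x640 bool, what is visible of it).
The state is a dict: "time": time; "joint_positions": joint angles; "joint_vel": joint speeds; "joint_torque": joint torques, N m; "eef_pos": TCP position; "orientation": TCP orientation; "ft_force": force on the tool from outside, world axes, zero at the start; "wrist_torque": the same for the moment, N m; "grip_width": finger opening in m.
Only numpy, scipy, OpenCV 4.12 (cv2) and the standard library are available. Lean on these libraries where they do the work, as an engineer would, in place of code of your own. Each camera call takes 0.05 s, during which the arm holds its last target.

TASK

Do the off-axis check on the probe stand: with a fingertip, press down the rubber thumb pad on the sprung corner of the tilting plate until the plate's pointer stands level with the brass index on the scale, without running past it, and keep it there for a good second while the reading settles. Then ease off gently, so that the plate rises with your finger and does not snap back, until it rests level again, and take the hand away. Nothing is gripped or lifted: the probe stays lying in its saddles, the index stays where it is set, and the things around are left where they are.

Things in the scene. Friction and masses are not known exactly. Their poses are not given: they have to be found in the camera images.
- stand: Probe stand fixed to the table: dark base 325 x 220 x 12 mm under an aluminium tilting plate 220 (x) x 180 (y) x 10 mm, whose top is 70 mm up when level. Origin on the table under the plate's centre; z up; only position and yaw vary. Three plate corners carry brass knobs (tops 32 mm above the plate); the bare (+x, -y) corner carries the thumb pad, with a spring under it.
- pad_top (a point): Centre of the top of the thumb pad, a flat black rubber disc 34 mm across, 4 mm high, at (90, -70) mm in the stand's frame, 74 mm above the table when level. Pressed, it goes down 111 mm per rad of plate tilt (the pointer goes 1.15 times as far). It takes about 4 N to start, 8 N at 0.1 rad, 12 N at 0.2 rad. Nearest obstacles: index 38 mm to +x, probe 70 mm to +y.
- tilt_plate (a joint): Tilt of the plate in rad about the diagonal through its (+x, +y) and (-x, -y) corners, where it rocks on two ball studs 60 mm above the table: 0 = level and seated, where the spring holds it; grows as the thumb-pad corner goes down; hard stop at 0.24. It springs back when let go.
- pointer_tip (a point): Tip of the plate's pointer, a flat dark steel finger 3 mm thick that sticks out of the plate's +x edge and turns towards the scale's -y edge; at (135, -55) mm in the stand's frame, 65 mm above the table (the scale's zero line) when level. It goes down 127 mm per rad of tilt.
- scale_zero (a point): Zero line of the scale, at the -y edge of the upright white plate (3 mm thick, 34 mm wide, y -50 to -16 mm, top 78 mm above the table) that stands on the base beyond the plate's +x edge, facing +x, with black lines every 5 mm on both faces. At (133, -50) mm in the stand's frame, 65 mm above the table.
- index_nose (a point): Tip of the nose of the brass index, a clamp 10 mm high and 22 mm wide that slides on the scale, with a small thumb screw on its +x face; the nose points to -y, towards the pointer, at (133, -50) mm in the stand's frame. z up. The pointer is level with the index when both tips are at the same height.
- index (a joint): Setting of the index: how far (m) its nose stands below the scale's zero line; differs from run to run between 0.010 and 0.026. It is stiff (3 N) and is to be left as set.
- probe: Scintillation probe lying loose in two black V saddles on the tilting plate at y = +25 mm: bright steel tube 45 mm across, 228 mm long, a 57 mm head with yellow cap at its -x end (top 137 mm above the table), a connector at +x; about 0.42 kg. Origin on its axis over the plate's middle, x along the axis. Before its head stands the check-source holder, 135 mm high.
- saddle (a point): Point fixed to the tilting plate where the probe's origin lies while it rests in the saddles (38 mm above the plate's top).
- pot: Small grey lead source pot with a knobbed lid, 37 mm across and 43 mm high, standing loose on the stand's base strip beyond the plate's +x edge, at the +y end. Origin under its centre. Bystander.
- pen: White pocket dosimeter 125 x 26 x 16 mm lying loose on the table along the stand's -y side, near the thumb pad. Origin under its centre, x along it. Bystander.
- driver: Screwdriver 150 mm long lying loose on the table along the stand's +y side. Bystander.
- floor_probe: Steel probe standing upright on its yellow foot, 72 mm across at the foot, 197 mm high, on the table to the robot's left. Origin under its centre. Bystander.
- badge: Grey dosimeter badge 62 x 86 x 12 mm lying on the table to the robot's right. Origin under its centre. Bystander.
- placard: Clear folded card stand with a blank card, 150 mm wide and 97 mm high, on the table to the robot's left. Origin under its front edge. Bystander.
Things that resemble listed ones, but are neither listed nor needed, are in the scene too. Leave any blue look-alike of the probe alone.

How it is judged:
On the way:
1. a fingertip on the thumb pad keeps the pointer level with the index, within 2.5 mm, for 0.8 s (z of pointer_tip in the frame of index_nose between -0.0025 and 0.0025 m and contact force between the fingers and thumb_pad above 0.5 N), for 0.8 s.
At the end, for the whole second after the job is handed in: The plate is back level (tilt under 0.01 rad) and still, the probe lies at rest within 10 mm of its place in the saddles, the index is within 2.5 mm of where it was set, the pot and the pocket dosimeter are within 15 mm and the other bystanders within 20 mm of where they stood (value of joint tilt_plate below 0.01 rad and velocity of joint tilt_plate between -0.05 and 0.05 rad/s and distance between probe and saddle below 0.01 m and linear speed of probe below 0.02 m/s and distance of index_nose from where it was at the start of the episode below 0.0025 m and distance of each of floor_probe, driver, badge, placard from where it was at the start of the episode below 0.02 m and distance of each of pot, pen from where it was at the start of the episode below 0.015 m); the robot touches nothing.
It fails at once if the pointer runs more than 5 mm past the index (z of pointer_tip in the frame of index_nose below -0.005 m).
It fails at once if the plate snaps back (faster than 1.5 rad/s, about 0.17 m/s at the pad) (velocity of joint tilt_plate below -1.5 rad/s).
It fails at once if the probe is lifted or shoved out of its saddles (more than 12 mm) (distance between probe and saddle above 0.012 m).
It fails at once if the index is moved from its setting (more than 2.5 mm) (distance of index_nose from where it was at the start of the episode above 0.0025 m).
It fails at once if the pot or the pocket dosimeter is moved more than 15 mm or lifted, or another bystander more than 20 mm (distance of any of floor_probe, driver, badge, placard from where it was at the start of the episode above 0.02 m or distance of any of pot, pen from where it was at the start of the episode above 0.015 m).
It also fails if it takes over 35 s, if anything falls off the work surface, if the arm or the gripper's body presses on something with over 40 N, if the wrist force passes 120 N, or if a joint passes its speed limit or range.

## Working session

There is one attempt and no reset: what is moved stays moved. The work goes in short steps, Python scripts to look and compute and a tool call to move; the robot and the scene stay as the last step left them, time stands still between calls to the robot, and variables do not carry over. Pictures are saved under pics/ and viewed, and the job is handed in when it is done.

Besides the shell and the picture viewer there is one more tool, called as name(argument=value, ...) on one line, values as JSON. play_rows: Moves the arm, as the interface text tells. Shift numbers are shares of 0.25 m and turn numbers shares of 90 degrees, none past 1 either way. Its arguments: {"type":"object","properties":{"plan":{"type":"string"},"newtons":{"type":"number"}},"required":["plan"]}

```bash
ls; mkdir -p pics; cat > h.py <<'E'
import numpy as np, cv2, pickle
from rig import env
def shot(name):
    p=env.camera(name); return p
def save(im,fn,crop=None,s=1):
    if crop: x0,y0,x1,y1=crop; im=im[y0:y1,x0:x1]
    im=cv2.resize(im,None,fx=s,fy=s,interpolation=cv2.INTER_CUBIC)
    cv2.imwrite(fn,im[:,:,::-1])
def RT(p): return cv2.Rodrigues(np.array(p['rvec'],float))[0],np.array(p['tvec'],float).ravel()
def c2w(p,X): R,t=RT(p); return (np.asarray(X)-t)@R
def cloud(p):
    K=p['intrinsics'];z=p['z_map'];v,u=np.mgrid[:480,:640]
    X=np.dstack([(u-K[0,2])/K[0,0]*z,(v-K[1,2])/K[1,1]*z,z])
    return c2w(p,X)
def proj(p,X):
    return cv2.projectPoints(np.array(X,float).reshape(-1,3),np.array(p['rvec'],float),np.array(p['tvec'],float),np.array(p['intrinsics'],float),None)[0][:,0]
E
python3 - <<'E'
from h import *
print({k:np.round(v,3) for k,v in env.state().items()})
for n in ['scene','top']:
    p=shot(n); save(p['image'],f'pics/{n}0.png'); pickle.dump(p,open(f'{n}0.pkl','wb'))
    print(n,p['shot'],RT(p)[0].round(3).tolist(),(-RT(p)[0].T@RT(p)[1]).round(3),p['intrinsics'][0])
    for th in ['stand','pad_top','index_nose','pointer_tip','probe','pot','pen']:
        for b in env.boxes_of(p,th)[:3]:
            w=c2w(p,b['at']); print(th,round(b['conf'],2),w.round(4),proj(p,w)[0].round())
E
```

```text
pics
{'time': np.float64(0.0), 'joint_positions': array([-1.414,  0.494,  1.346,  0.   ,  1.302, -0.096]), 'joint_vel': array([-0.001, -0.001,  0.   ,  0.001,  0.001, -0.   ]), 'joint_torque': array([-7.0000e-03, -8.8218e+01, -3.8387e+01, -1.0000e-03,  1.0000e-02,
        0.0000e+00]), 'eef_pos': array([ 0.156, -0.605,  0.231]), 'orientation': array([-0.001,  0.992,  0.126, -0.   ]), 'ft_force': array([ 0.168,  0.356, -0.359]), 'wrist_torque': array([0.006, 0.029, 0.001]), 'grip_width': np.float64(0.086)}
scene 1 [[-0.072, 0.997, -0.005], [0.731, 0.049, -0.68], [-0.678, -0.052, -0.733]] [1.314 0.067 1.003] [607.14339503   0.         327.34718255]
stand 0.85 [ 0.556  -0.013   0.0732] [317. 274.]
stand 0.68 [ 0.6243 -0.087   0.0564] [276. 305.]
pad_top 0.71 [ 0.5264 -0.0251  0.0662] [312. 265.]
pad_top 0.3 [ 0.5344 -0.1657  0.0191] [245. 279.]
index_nose 0.53 [0.5123 0.0241 0.1252] [337. 241.]
index_nose 0.43 [ 0.6231 -0.0913  0.0582] [273. 304.]
pointer_tip 0.98 [ 0.5267 -0.0279  0.0692] [311. 264.]
probe 0.91 [0.5121 0.0222 0.1284] [336. 240.]
probe 0.7 [0.2957 0.2904 0.0429] [459. 201.]
pot 0.9 [ 0.6571 -0.0078  0.0453] [315. 325.]
pot 0.45 [0.5485 0.1318 0.0197] [388. 292.]
pen 0.69 [ 0.536  -0.1707  0.0154] [243. 280.]
top 2 [[0.008, -1.0, -0.014], [-0.989, -0.006, -0.147], [0.147, 0.015, -0.989]] [0.325 0.007 1.282] [612.6352805    0.         320.36516426]
stand 0.6 [ 0.4748 -0.022   0.0723] [344. 249.]
pad_top 0.72 [ 0.5009 -0.0307  0.0675] [348. 236.]
index_nose 0.6 [ 0.6145 -0.0888  0.0592] [377. 182.]
pointer_tip 0.7 [ 0.5038 -0.0323  0.0703] [349. 235.]
probe 0.82 [0.4883 0.0196 0.1252] [323. 238.]
probe 0.69 [0.2807 0.2839 0.0489] [189. 346.]
pot 0.6 [ 0.6489 -0.0082  0.0449] [337. 167.]
pen 0.85 [ 0.5234 -0.1621  0.0189] [411. 229.]
```

View pics/scene0.png

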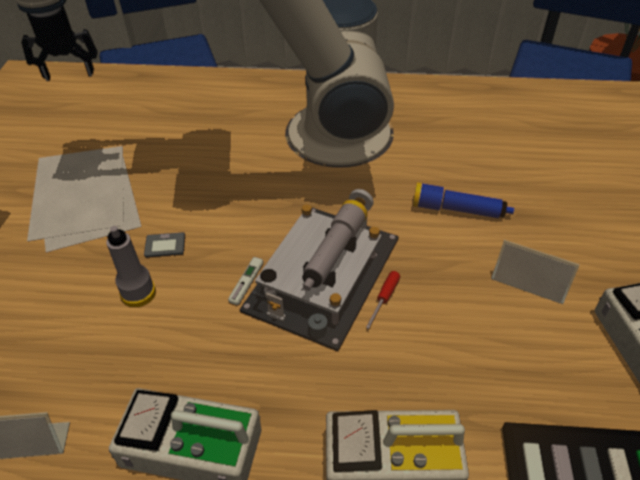

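View pics/top0.png

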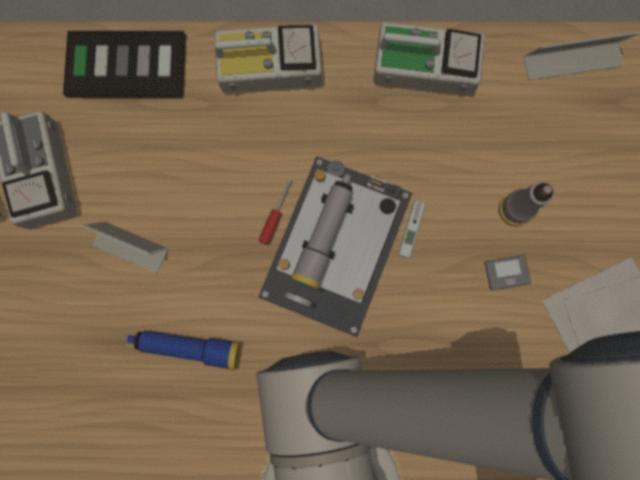

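```bash
python3 - <<'E'
from h import *
for n,c in [('scene',(210,215,410,365)),('top',(270,140,450,275))]:
    p=pickle.load(open(n+'0.pkl','rb')); save(p['image'],f'pics/{n}0c.png',c,4)
E
```

```text
(no output)
```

View pics/scene0c.png

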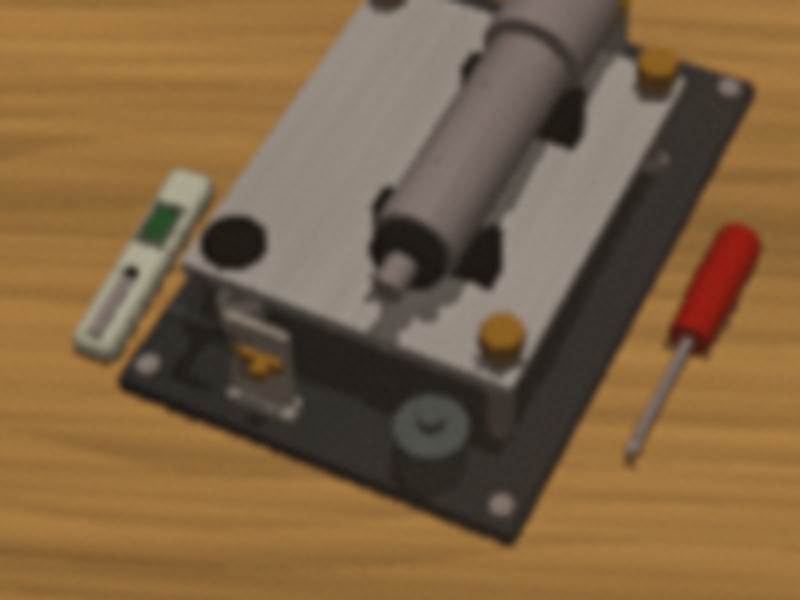

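View pics/top0c.png

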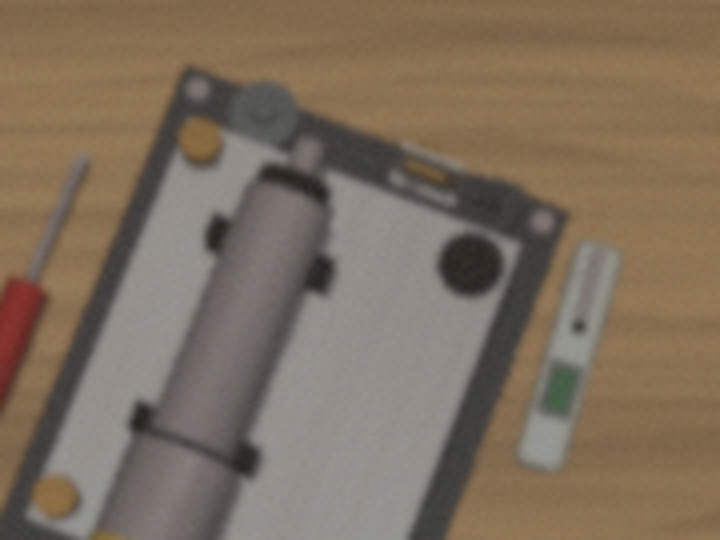

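Scene: the thumb pad is the black disc at scene (268,275) / top (387,206). Possible confusions are the probe's saddles, the screwdriver, the pen's black button and the pot lid at (317,321), but only this disc sits on the bare plate corner by the scale. The brass index is at scene (273,305). The blue look-alike probe at (460,200) is to be left alone. Next I fit the stand pose and measure the index.

```bash
cat > fit.py <<'E'
from h import *
from scipy.optimize import least_squares
P={}
for n in ['scene','top']:
    ps=[shot(n) for _ in range(8)]
    p=dict(ps[0]); p['image']=np.mean([q['image'].astype(float) for q in ps],0)
    z=np.array([q['z_map'] for q in ps]); z[z==0]=np.nan; p['z_map']=np.nan_to_num(np.nanmedian(z,0))
    P[n]=p; pickle.dump(p,open(n+'avg.pkl','wb'))
# pad centroid by dark blob
for n,c in [('scene',(268.5,275.5)),('top',(387.5,206))]:
    im=P[n]['image'].mean(2); u,v=np.meshgrid(np.arange(640),np.arange(480))
    m=(abs(u-c[0])<12)&(abs(v-c[1])<10)
    w=np.clip(75-im,0,None)*m
    lab=cv2.connectedComponents((w>0).astype(np.uint8))[1]; l=lab[int(c[1]),int(c[0])]; w=w*(lab==l)
    print(n,'pad',(w*u).sum()/w.sum(),(w*v).sum()/w.sum(),(w>0).sum())
for n,c in [('scene',(255,280,295,330)),('top',(360,170,410,220))]:
    save(P[n]['image'].clip(0,255).astype(np.uint8),f'pics/{n}avg.png',c,14 if n=='scene' else 12)
E
python3 fit.py; python3 -c "
from h import *
print(env.state()['time'])
for n in ['scene','top']:
    p=pickle.load(open(n+'avg.pkl','rb')); C=cloud(p)
    for uv in ([(268,275)] if n=='scene' else [(387,206),(380,230)]): print(n,C[uv[1]-1:uv[1]+2,uv[0]-1:uv[0]+2].reshape(-1,3).mean(0))
"
```

```text
scene pad 267.89899337622563 275.2634908952779 172
top pad 387.20565230097475 205.7546285950044 176
1.6
scene [ 0.56521173 -0.10879743  0.07340975]
top [ 0.56168819 -0.1080029   0.07479101]
top [ 0.51360011 -0.09404703  0.07065327]
```

View pics/sceneavg.png

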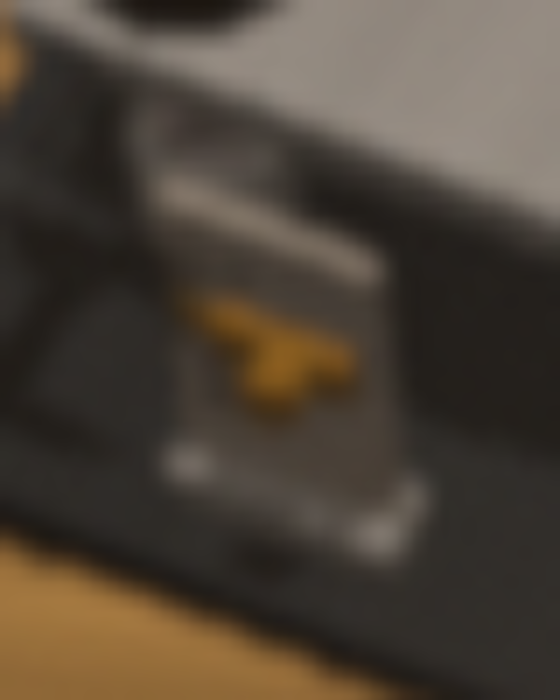

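View pics/topavg.png

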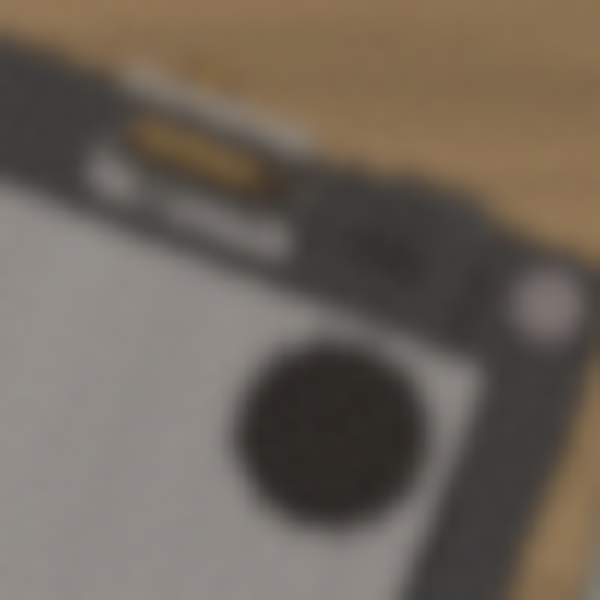

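```bash
cat > pose.py <<'E'
from h import *
from scipy.optimize import least_squares
P={n:pickle.load(open(n+'avg.pkl','rb')) for n in ['scene','top']}
# yaw from plate top points (cloud, z 66..74, bright) via minAreaRect
for n in P:
    C=cloud(P[n]); im=P[n]['image']; 
    m=(abs(C[...,2]-.070)<.004)&(C[...,0]>.35)&(C[...,0]<.7)&(abs(C[...,1])<.2)&(im.mean(2)>70)
    m=m.astype(np.uint8); l,lab,st,_=cv2.connectedComponentsWithStats(m); k=1+st[1:,4].argmax()
    pts=C[lab==k][:,:2].astype(np.float32)
    r=cv2.minAreaRect(pts*1000); print(n,r,len(pts))
    b=cv2.boxPoints(r); print(b.round(1).tolist())
E
python3 pose.py
```

```text
scene ((507.01080322265625, -10.84002685546875), (180.37246704101562, 221.12286376953125), 68.67079162597656) 4913
[[371.20001220703125, -54.599998474121094], [577.2000122070312, -135.10000610351562], [642.7999877929688, 33.0], [436.79998779296875, 113.4000015258789]]
top ((492.7619323730469, -44.93751525878906), (108.46629333496094, 222.015625), 68.8000259399414) 4728
[[369.70001220703125, -55.400001525878906], [576.5999755859375, -135.60000610351562], [615.9000244140625, -34.5], [408.8999938964844, 45.79999923706055]]
```

```bash
cat > ov.py <<'E'
from h import *
a=np.radians(-21.25);Rz=np.array([[np.cos(a),-np.sin(a),0],[np.sin(a),np.cos(a),0],[0,0,1]])
O=np.array([.507,-.0108,0])
def W(x): return O+np.atleast_2d(x)/1000@Rz.T
if __name__=='__main__':
    P={n:pickle.load(open(n+'avg.pkl','rb')) for n in ['scene','top']}
    for n,c,s in [('scene',(250,265,300,325),12),('top',(360,170,410,220),12)]:
        im=P[n]['image'].clip(0,255).astype(np.uint8)
        x0,y0,x1,y1=c
        im=cv2.resize(im[y0:y1,x0:x1],None,fx=s,fy=s,interpolation=cv2.INTER_CUBIC)
        im=np.clip(im*1.5,0,255).astype(np.uint8)
        def ln(A,col,cl=False):
            q=proj(P[n],W(A)); q=((q-[x0,y0]+.5)*s-.5); cv2.polylines(im,[np.round(q*8).astype(np.int32)],cl,col,1,cv2.LINE_AA,3)
        for x in (131.5,134.5): ln([[x,-50,12],[x,-50,78],[x,-16,78],[x,-16,12]],(0,255,0),True)
        for z in range(30,78,5): ln([[134.5,-50,z],[134.5,-44,z]],(255,0,0) if z==65 else (0,255,255))
        t=np.linspace(0,6.28,40); ln(np.c_[90+17*np.cos(t),-70+17*np.sin(t),0*t+74],(255,0,255))
        ln([[110,-90,70],[110,90,70]],(255,255,0)); ln([[110,-90,70],[-110,-90,70]],(255,255,0))
        ln([[135,-55,65],[120,-55,65]],(255,255,255))
        cv2.imwrite(f'pics/{n}ov.png',im[:,:,::-1])
    print(W([90,-70,74]),W([133,-50,65]))
    # brass pixels
    im=P['scene']['image']; m=(im[...,0]-im[...,2]>45); sub=m[285:315,255:290]; v,u=np.nonzero(sub); print(u.min()+255,u.max()+255,v.min()+285,v.max()+285)
    print((im[296:312,264:284,0]-im[296:312,264:284,2]).astype(int))
    C=cloud(P['scene']); Q=(C-O)@Rz*1000
    for v in range(298,310): print(v,[tuple(Q[v,u].round().astype(int)) for u in range(267,281,2)])
E
python3 ov.py
```

```text
[[ 0.56551005 -0.10865997  0.074     ]] [[ 0.61283514 -0.10560465  0.065     ]]
255 279 285 308
[[  8  10  14  16  17  18  20  23  23  25  25  24  21  19  16  13  10   9
    7   7]
 [  9  10  12  14  16  16  17  18  18  20  22  24  24  24  23  20  17  13
    9   8]
 [  8   9  11  13  15  15  16  16  16  17  18  19  21  22  24  25  24  20
   13   8]
 [  8   8  11  14  15  16  15  15  15  15  16  16  16  18  20  23  24  22
   15   9]
 [  7   8  11  18  23  24  24  23  20  17  16  15  16  16  16  18  20  18
   14   9]
 [  6   8  11  23  34  42  49  52  44  31  22  18  16  16  15  16  16  15
   13  10]
 [  6   7  10  21  37  54  72  81  75  61  46  34  27  21  18  16  16  15
   13  10]
 [  6   6   8  15  26  42  63  78  83  83  79  69  58  46  32  24  18  16
   14  10]
 [  6   6   8  12  17  25  38  53  66  83  96  97  90  78  64  50  30  17
   13  10]
 [  6   7   8  12  15  17  24  36  56  83 101 104  98  89  85  73  41  19
   14  11]
 [  6   7   7  12  14  16  18  31  59  89 102 101  90  75  74  69  40  19
   14  10]
 [  6   7   7  11  15  15  16  28  55  81  91  88  75  55  49  46  31
[... 3580 characters left out ...]
 (np.int64(137), np.int64(-21), np.int64(55))]
308 [(np.int64(123), np.int64(-59), np.int64(12)), (np.int64(134), np.int64(-47), np.int64(32)), (np.int64(135), np.int64(-42), np.int64(36)), (np.int64(145), np.int64(-30), np.int64(56)), (np.int64(144), np.int64(-26), np.int64(57)), (np.int64(140), np.int64(-24), np.int64(52)), (np.int64(138), np.int64(-21), np.int64(52))]
309 [(np.int64(126), np.int64(-58), np.int64(12)), (np.int64(135), np.int64(-47), np.int64(30)), (np.int64(134), np.int64(-42), np.int64(32)), (np.int64(145), np.int64(-31), np.int64(52)), (np.int64(145), np.int64(-26), np.int64(54)), (np.int64(134), np.int64(-28), np.int64(40)), (np.int64(134), np.int64(-24), np.int64(43))]
```

View pics/sceneov.png

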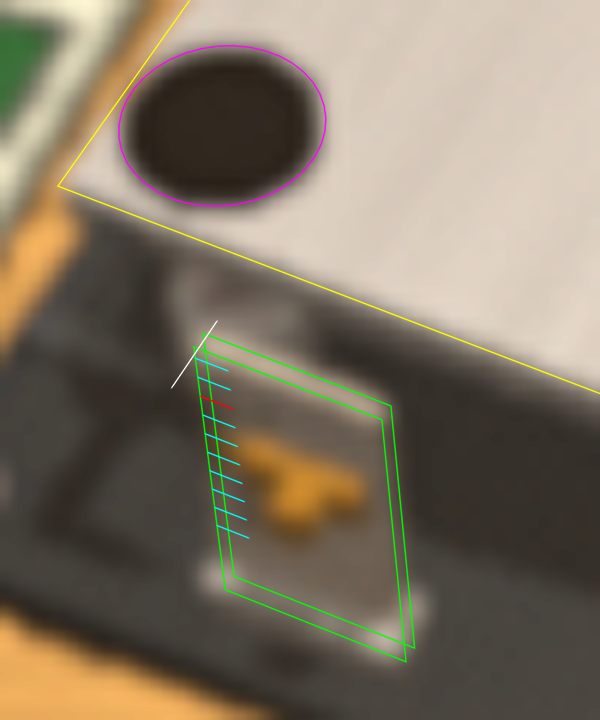

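View pics/topov.png

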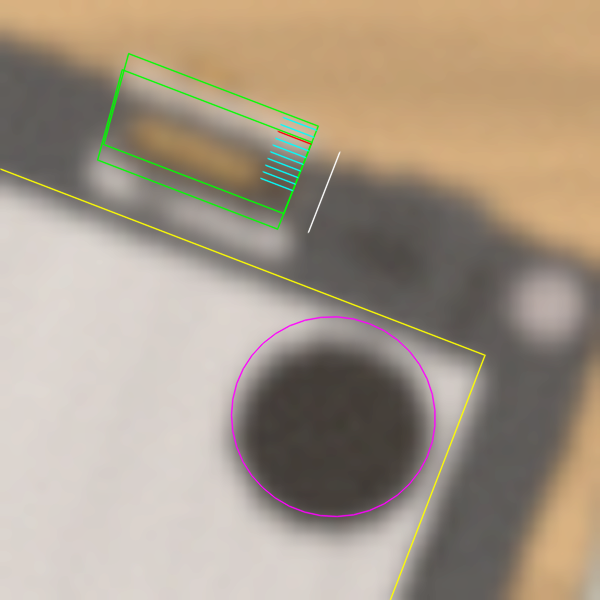

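Stand pose: yaw −21.25°, pad at about (0.565, −0.109, 0.074), consistent in both views. The index nose is at about z 52, so roughly 12–14 mm below zero, to be refined by eye while pressing. Now I approach with the jaws closing.

play_rows(plan="0.1 0.12 0 0 0; 0.1 0.12 0 0 0; 0.1 0.12 0 0 0; 0.1 0.12 0 0 0; 0.1 0.12 0 0 0", newtons=40)

```text
time: 2.02
eef_pos: [0.2821, -0.4537, 0.2314]
orientation: [0.0, 0.992, 0.126, 0.0]
ft_force: [1.3, -0.4, -0.2]
grip_width: 0.0255
```

play_rows(plan="0.1 0.12 0 0 0; 0.1 0.12 0 0 0; 0.1 0.12 0 0 0; 0.1 0.12 0 0 0; 0.1 0.12 0 0 0")

```text
time: 2.43
eef_pos: [0.4073, -0.3036, 0.2315]
orientation: [0.0, 0.992, 0.126, 0.0]
ft_force: [0.9, -1.0, 0.4]
grip_width: 0.0001
```

play_rows(plan="0.1 0.12 0 0 0; 0.1 0.12 -0.02 0 0; 0.1 0.12 -0.04 0 0; 0.1 0.12 -0.06 0 0; 0.1 0.12 -0.06 0 0")

```text
time: 2.85
eef_pos: [0.5324, -0.1537, 0.1863]
orientation: [0.0, 0.992, 0.126, 0.001]
ft_force: [1.0, -1.3, -0.0]
grip_width: -0.0001
```

play_rows(plan="0.05 0.07 -0.06 0 0; 0.05 0.07 -0.06 0 0; 0.03 0.04 -0.07 0 0; 0 0 -0.08 0 0; 0 0 -0.06 0 0")

```text
time: 3.27
eef_pos: [0.5638, -0.1094, 0.1025]
orientation: [-0.0, 0.992, 0.127, -0.0]
ft_force: [-0.6, -0.1, -0.7]
grip_width: -0.0001
```

```bash
cat > look.py <<'E'
from h import *
import sys
from ov import W
tag=sys.argv[1]; N=int(sys.argv[2]) if len(sys.argv)>2 else 4
ps=[shot('scene') for _ in range(N)]
p=dict(ps[0]); p['image']=np.mean([q['image'].astype(float) for q in ps],0)
pickle.dump(p,open(f'l_{tag}.pkl','wb'))
x0,y0,x1,y1=(245,255,295,320)
im=np.clip(p['image']*1.7,0,255).astype(np.uint8)
save(im,f'pics/l_{tag}.png',(x0,y0,x1,y1),9)
s=env.state(); print(s['time'],s['eef_pos'].round(4),s['ft_force'].round(2),s['grip_width'])
E
python3 look.py a; python3 - <<'E'
from h import *
p=env.camera('top'); save(p['image'],'pics/topa.png',(300,130,460,260),5)
E
```

```text
3.4667 [ 0.5637 -0.1105  0.1043] [0.42 0.11 0.01] -0.00012302786424093747
```

View pics/l_a.png

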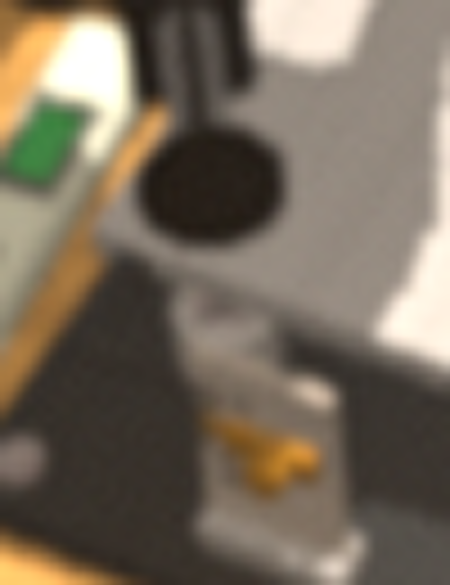

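View pics/topa.png

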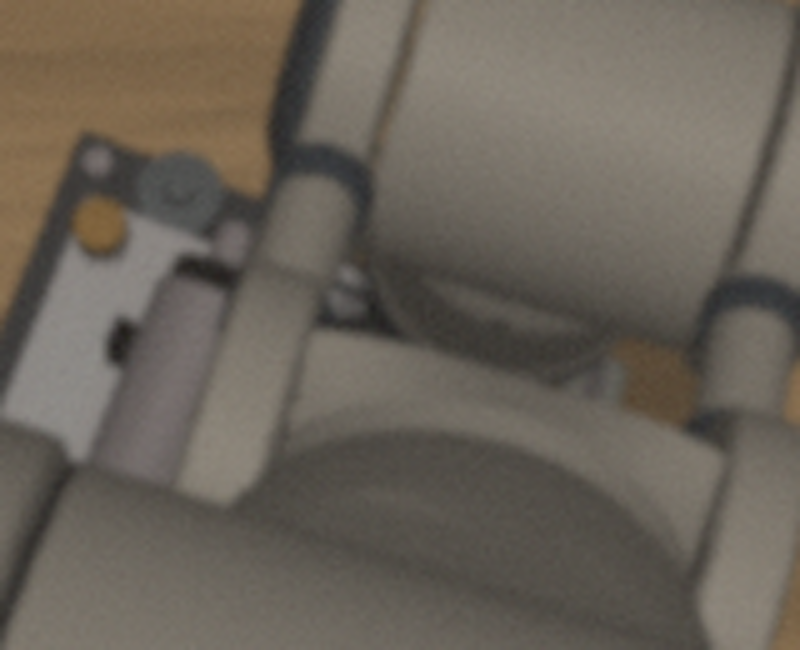

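play_rows(plan="0 0.01 -0.05 0 0; 0 0 -0.03 0 0; 0 0 -0.02 0 0; 0 0 -0.01 0 0; 0 0 0 0 0")

```text
time: 3.93
eef_pos: [0.5635, -0.108, 0.0763]
orientation: [-0.0, 0.992, 0.126, -0.0]
ft_force: [-0.6, 0.2, -0.1]
grip_width: -0.0002
```

play_rows(plan="0 0 -0.006 0 0; 0 0 -0.006 0 0; 0 0 -0.006 0 0; 0 0 0 0 0; 0 0 0 0 0")

```text
time: 4.35
eef_pos: [0.564, -0.1082, 0.0722]
orientation: [0.0, 0.992, 0.126, 0.0]
ft_force: [-0.7, -2.1, 4.9]
grip_width: 0.0002
```

play_rows(plan="0 0 -0.006 0 0; 0 0 -0.006 0 0; 0 0 -0.006 0 0; 0 0 -0.006 0 0; 0 0 0 0 0")

```text
time: 4.77
eef_pos: [0.5642, -0.1085, 0.0662]
orientation: [0.001, 0.992, 0.126, 0.001]
ft_force: [0.3, -6.3, 7.1]
grip_width: -0.0
```

```bash
python3 look.py b 6
```

```text
5.0667 [ 0.5641 -0.1085  0.0664] [-0.3  -5.57  7.55] 0.00014715700013111823
```

View pics/l_b.png

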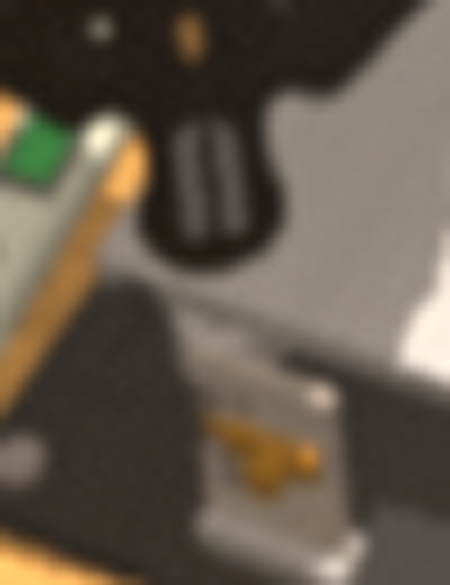

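```bash
cat > cmp.py <<'E'
from h import *
from ov import W
import sys
tags=sys.argv[1:]
ims=[]
x0,y0,x1,y1=(258,278,285,315); s=14
for t in tags:
    p=pickle.load(open(f'l_{t}.pkl','rb'))
    im=np.clip(p['image'][y0:y1,x0:x1]*2.2,0,255).astype(np.uint8)
    im=cv2.resize(im,None,fx=s,fy=s,interpolation=cv2.INTER_CUBIC)
    for z,col in ((65,(255,0,0)),(60,(0,255,0)),(55,(0,255,255)),(50,(255,0,255))):
        for x in ([135,-55,z],):
            q=((proj(p,W(x))[0]-[x0,y0]+.5)*s).round().astype(int); cv2.circle(im,tuple(map(int,q)),2,col,-1)
    ims.append(im)
cv2.imwrite(f'pics/cmp_{"".join(tags)}.png',np.hstack(ims)[:,:,::-1])
E
python3 cmp.py a b
```

```text
(no output)
```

View pics/cmp_ab.png

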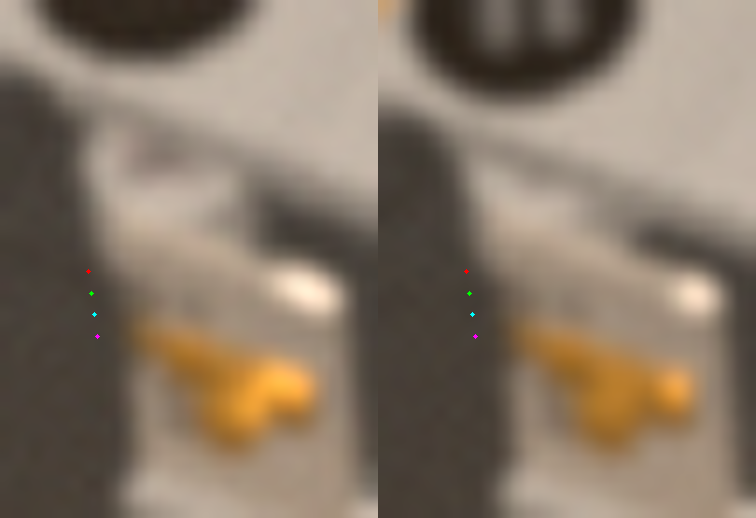

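```bash
python3 - <<'E'
from h import *
from ov import W
x0,y0,x1,y1=(250,280,280,320);s=12;o=[]
for t in ['sceneavg','l_a','l_b']:
    p=pickle.load(open(f'{t}.pkl','rb')); im=p['image'][y0:y1,x0:x1]
    print(t,im[5:25,5:20].mean(2).astype(int)[:, :].tolist()) if 0 else None
    im=np.clip((im-25)*6,0,255).astype(np.uint8); im=cv2.resize(im,None,fx=s,fy=s,interpolation=cv2.INTER_CUBIC)
    for pt,c in (([135,-55,65],(255,0,0)),([135,-55,55],(0,255,255))):
        q=((proj(p,W(pt))[0]-[x0,y0]+.5)*s).astype(int); cv2.circle(im,tuple(map(int,q)),2,c,-1)
    o.append(im[:, :264])
cv2.imwrite('pics/dk.png',np.hstack(o)[:,:,::-1])
E
```

```text
(no output)
```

View pics/dk.png

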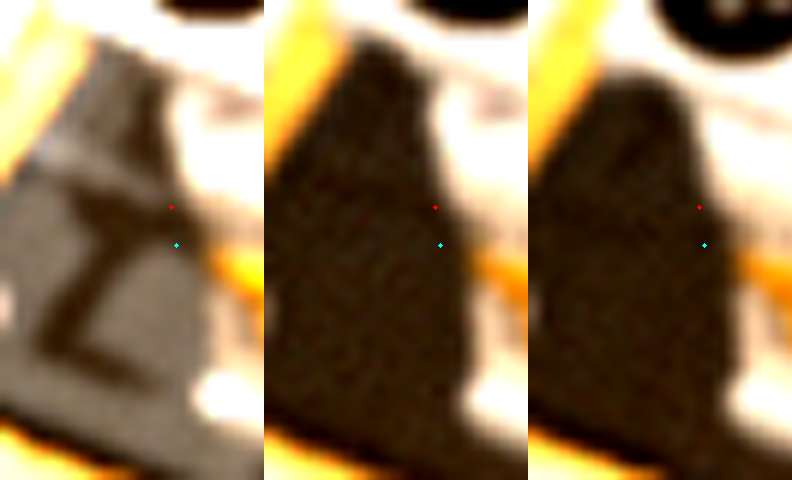

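```bash
python3 - <<'E'
from h import *
from ov import O,Rz
for t in ['sceneavg','l_a','l_b']:
    p=pickle.load(open(f'{t}.pkl','rb')); Q=(cloud(p)-O)@Rz*1000
    print(t)
    for v in range(286,310): print(v,' '.join('%3d'%q for q in Q[v,258:284,2]),'|',' '.join('%4d'%q for q in Q[v,260:270,0]))
E
```

```text
sceneavg
286  64  65  65  10  10  11  61  61  64  65  65  68  69  68  70  68  68  69  71  69  69  70  70  68  70  69 |  115   78   78   77  109  108  109  109  108  109
287  67  65  63  11  12  11  11  28  61  63  64  66  65  66  68  68  69  69  69  68  69  69  69  69  67  68 |  116   81   81   80   78   89  109  110  110  110
288  66  64  10  11  11  11  29  29  36  40  40  61  62  65  64  65  68  70  68  69  70  69  69  69  71  68 |   84   84   83   82   93   91   95   97   96  109
289  66  10  10  11  10  11  29  29  32  34  32  34  34  59  61  64  62  65  66  67  69  68  69  70  69  69 |   86   85   84   84   95   94   95   96   93   94
290  63  11  11  10  11  11  28  28  28  31  33  35  34  33  30  29  60  61  64  64  65  67  69  67  69  69 |   89   87   87   86   97   95   94   96   96   96
291  12  11  11  10  12  11  26  27  27  30  31  30  31  30  30  30  28  28  23  60  62  64  64  65  67  69 |   91   90   90   88   97   97   96   97   97   95
292  11  11  10  11  11  11  21  29  29  31  28  29  29  29  30  29  27  23  19  11  10  59  60  63  63  66 |   93   92   92   91  
[... 9746 characters left out ...]
  55  14 |  123  118  120  118  121  118  116  115  134  134
306   6   6  12  11   5  10  11  10  13  11  37  41  41  42  47  56  57  56  56  59  56  56  54  54  56  10 |  125  123  119  121  121  119  121  118  134  135
307  11   7  13   7   8  11  13  10  12   7  33  34  34  41  58  60  58  59  55  56  54  54  47  51  54   6 |  128  123  123  124  124  122  122  118  133  133
308  11  10  10  10  12  11   9   9  12  13  30  32  34  37  54  55  57  60  52  50  46  52  53  46  48   8 |  128  127  128  126  124  123  124  124  133  134
309  13  10  11   9  11  11  11  11  11  10  28  26  30  35  48  50  54  56  54  38  38  43  43  45  45  41 |  131  129  129  128  127  126  125  124  135  132
```

```bash
cat > dep.py <<'E'
from h import *
from ov import O,Rz
import sys
N=int(sys.argv[1])
ps=[shot('scene') for _ in range(N)]
z=np.array([q['z_map'] for q in ps]); z[z==0]=np.nan
p=dict(ps[0]); p['z_map']=np.nan_to_num(np.nanmedian(z,0)); pickle.dump(p,open('dep.pkl','wb'))
Q=(cloud(p)-O)@Rz*1000
S=Q[290:306,254:268].reshape(-1,3)
m=(S[:,0]>125)&(S[:,0]<142)&(S[:,1]<-50)&(S[:,2]>35)&(S[:,2]<70)
T=S[m]; T=T[T[:,1]<-53]; print('pointer',len(T),T.mean(0).round(2),T[:,2].std().round(2)); print(T.round(1).tolist())
if len(sys.argv)>2:
    for v in range(300,318): print(v,' '.join('%4.1f/%3d'%(q[2],q[0]) for q in Q[v,266:284]))
s=env.state(); print(s['time'],s['eef_pos'].round(4),s['ft_force'].round(2))
E
python3 dep.py 12 v
```

```text
pointer 51 [133.48 -69.97  55.64] 0.93
[[126.1, -80.7, 55.6], [125.5, -78.8, 55.9], [129.9, -80.6, 56.9], [128.1, -79.5, 55.4], [127.0, -78.0, 55.0], [126.9, -75.6, 56.1], [125.8, -74.1, 55.6], [131.0, -80.1, 55.3], [130.3, -78.3, 55.5], [130.2, -76.0, 56.6], [128.9, -74.5, 55.9], [133.9, -78.3, 56.5], [132.0, -77.4, 54.7], [132.3, -74.7, 56.7], [130.7, -73.6, 55.3], [135.4, -77.6, 55.5], [134.7, -75.7, 55.6], [134.3, -73.6, 56.4], [133.3, -72.0, 56.1], [132.5, -70.2, 56.1], [131.7, -68.4, 56.2], [130.9, -66.6, 56.2], [137.6, -76.3, 55.7], [136.3, -74.9, 54.8], [136.5, -72.3, 56.6], [135.5, -70.7, 56.3], [133.9, -69.5, 55.0], [133.5, -67.4, 55.7], [133.0, -65.4, 56.2], [131.5, -64.2, 55.1], [137.8, -76.5, 52.6], [138.5, -73.6, 55.0], [137.7, -71.8, 55.0], [137.1, -69.9, 55.3], [136.9, -67.7, 56.3], [136.5, -65.6, 57.1], [135.4, -64.0, 56.7], [133.6, -63.0, 55.0], [133.8, -60.5, 56.7], [132.7, -58.9, 56.3], [138.0, -69.5, 53.5], [137.9, -67.2, 54.6], [137.4, -65.2, 55.2], [136.4, -63.6, 54.9], [135.7, -61.8, 55.1], [135.2, -59.8, 55.6], [134.1, -58.2, 55.1], [134.9, -55.3, 57.8], [135
[... 2402 characters left out ...]
7/139 17.7/138 19.6/139 18.4/137 19.5/137 19.5/136 17.8/134 19.2/134 20.3/134 20.6/133 22.4/134 23.6/134 26.0/134 28.1/135 27.2/133 30.0/134 29.4/133
315 11.4/138 12.3/138 15.7/139 15.9/139 16.8/138 19.3/139 19.4/138 19.4/137 20.0/137 18.7/135 18.7/134 18.6/133 20.4/134 22.5/134 24.5/134 25.2/134 25.4/133 25.6/133
316 11.9/141 10.0/139 11.5/139 11.8/138 12.6/138 15.0/138 15.7/138 18.5/139 18.1/138 19.1/138 18.5/136 19.2/136 19.2/135 19.3/134 20.2/134 21.8/134 22.2/133 23.4/133
317 10.8/142 11.2/142 11.3/141 10.8/140 10.7/139 11.6/139 11.7/138 13.1/138 15.1/138 16.1/138 17.3/138 19.5/138 18.7/137 19.3/136 21.2/137 18.7/134 19.3/134 20.0/133
5.6667 [ 0.5642 -0.1085  0.0664] [-0.95 -4.78  7.12]
```

play_rows(plan="0 0 -0.002 0 0; 0 0 -0.003 0 0; 0 0 0 0 0; 0 0 0 0 0; 0 0 0 0 0")

```text
time: 6.08
eef_pos: [0.5642, -0.1085, 0.0652]
orientation: [0.001, 0.992, 0.126, 0.001]
ft_force: [-1.5, -5.7, 7.6]
grip_width: 0.0002
```

```bash
python3 dep.py 14 | grep -v '\[\['; python3 - <<'E'
from h import *
from ov import O,Rz
for t in ['sceneavg','dep']:
    p=pickle.load(open(t+'.pkl','rb')); S=((cloud(p)-O)@Rz*1000)
    P=S[288:306,250:268].reshape(-1,3)
    m=(P[:,0]>131)&(P[:,0]<137)&(P[:,1]<-53)&(P[:,1]>-75)&(P[:,2]>35)&(P[:,2]<70); q=P[m]; print(t,len(q),q.mean(0).round(2),np.median(q[:,2]).round(2))
    B=S[300:308,268:284].reshape(-1,3); m=(B[:,0]>135.3)&(B[:,0]<138)&(B[:,2]>56.5)&(B[:,2]<60); print('idx top',m.sum(),B[m].mean(0).round(2))
E
```

```text
pointer 51 [133.09 -70.52  54.17] 0.92
6.7833 [ 0.5642 -0.1086  0.0652] [-0.65 -5.4   7.98]
sceneavg 23 [134.27 -65.2   65.9 ] 65.86
idx top 13 [136.82 -29.42  58.04]
dep 26 [134.35 -65.36  54.4 ] 54.55
idx top 14 [136.62 -32.25  57.83]
```

Pointer and index nose both read about 52.9 mm at their centres (raw depth), so they are level. Holding there.

play_rows(plan="0 0 0 0 0; 0 0 0 0 0; 0 0 0 0 0; 0 0 0 0 0; 0 0 0 0 0")

```text
time: 7.2
eef_pos: [0.5642, -0.1086, 0.0652]
orientation: [0.001, 0.992, 0.126, 0.001]
ft_force: [-0.4, -6.3, 7.3]
grip_width: 0.0003
```

play_rows(plan="0 0 0 0 0; 0 0 0 0 0; 0 0 0 0 0; 0 0 0 0 0; 0 0 0 0 0")

```text
time: 7.62
eef_pos: [0.5642, -0.1086, 0.0652]
orientation: [0.001, 0.992, 0.126, 0.001]
ft_force: [0.0, -6.6, 7.7]
grip_width: 0.0
```

play_rows(plan="0 0 0 0 0; 0 0 0 0 0; 0 0 0 0 0; 0 0 0 0 0; 0 0 0 0 0")

```text
time: 8.03
eef_pos: [0.5642, -0.1085, 0.0652]
orientation: [0.001, 0.992, 0.126, 0.001]
ft_force: [-1.9, -4.6, 7.9]
grip_width: -0.0
```

```bash
python3 look.py c 2; python3 dep.py 4 | grep -v '\[\['
```

```text
8.1333 [ 0.5642 -0.1085  0.0652] [-0.19 -6.29  7.93] 9.277939913838173e-05
pointer 52 [132.82 -70.77  54.01] 1.02
8.3333 [ 0.5642 -0.1086  0.0652] [-0.69 -5.82  8.15]
```

View pics/l_c.png

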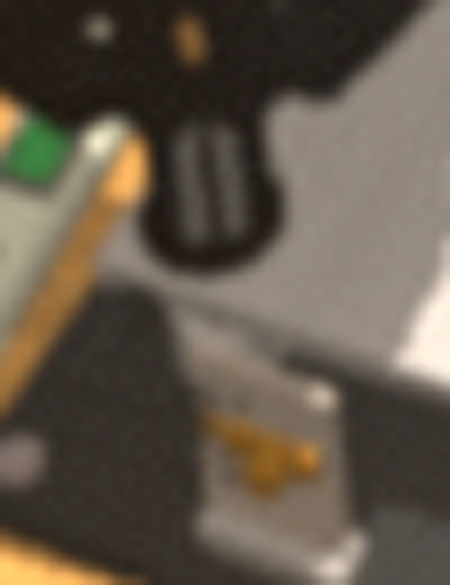

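Held for about 2 s with contact force near 8 N. The close-up shows the finger on the pad at crop (210,200) and the index unmoved at (265,455). Now easing off slowly.

play_rows(plan="0 0 0.003 0 0; 0 0 0.004 0 0; 0 0 0.005 0 0; 0 0 0.005 0 0; 0 0 0.005 0 0")

```text
time: 8.75
eef_pos: [0.5641, -0.1083, 0.0707]
orientation: [0.0, 0.992, 0.126, 0.0]
ft_force: [0.2, -3.4, 5.6]
grip_width: -0.0003
```

play_rows(plan="0 0 0.005 0 0; 0 0 0.005 0 0; 0 0 0.005 0 0; 0 0 0.005 0 0; 0 0 0.006 0 0")

```text
time: 9.17
eef_pos: [0.5634, -0.1077, 0.0766]
orientation: [-0.0, 0.992, 0.126, -0.0]
ft_force: [-0.4, 0.3, -0.8]
grip_width: -0.0002
```

play_rows(plan="0 0 0.01 0 0; 0 0 0.02 0 0; 0 0 0.04 0 0; 0 0 0.08 0 0; 0 0 0.1 0 0")

```text
time: 9.58
eef_pos: [0.5628, -0.1076, 0.1395]
orientation: [-0.0, 0.992, 0.126, -0.001]
ft_force: [0.2, 0.9, -0.2]
grip_width: 0.0002
```

Clear of the pad. Raising the hand further and backing it towards the start.

play_rows(plan="0 0 0.12 0 0; -0.06 -0.08 0.1 0 0; -0.1 -0.12 0.03 0 0; -0.1 -0.12 0 0 0; -0.1 -0.12 0 0 0")

```text
time: 10.0
eef_pos: [0.4729, -0.2188, 0.2034]
orientation: [0.001, 0.992, 0.127, 0.001]
ft_force: [0.2, -1.3, -0.8]
grip_width: 0.0002
```

play_rows(plan="-0.1 -0.12 0 0 0; -0.1 -0.12 0 0 0; -0.05 -0.06 0 0 0; 0 0 0 0 0; 0 0 0 0 0")

```text
time: 10.42
eef_pos: [0.4106, -0.2936, 0.2024]
orientation: [0.0, 0.992, 0.125, 0.0]
ft_force: [0.7, 0.4, -0.2]
grip_width: 0.0
```

```bash
python3 look.py d 4; python3 dep.py 8 | grep -v '\[\['; python3 - <<'E'
from h import *
from ov import O,Rz
for t in ['sceneavg','dep']:
    p=pickle.load(open(t+'.pkl','rb')); S=((cloud(p)-O)@Rz*1000)
    P=S[288:306,250:268].reshape(-1,3)
    m=(P[:,0]>131)&(P[:,0]<137)&(P[:,1]<-53)&(P[:,1]>-75)&(P[:,2]>35)&(P[:,2]<70); q=P[m]; print(t,len(q),q.mean(0).round(2))
    B=S[300:308,268:284].reshape(-1,3); m=(B[:,0]>135.3)&(B[:,0]<138)&(B[:,2]>56.5)&(B[:,2]<60); print('idx top',m.sum(),B[m].mean(0).round(2))
p=env.camera('scene'); save(p['image'],'pics/end.png')
E
```

```text
10.6167 [ 0.4117 -0.2921  0.2019] [ 0.09 -0.37 -0.74] 4.3103981482931173e-05
pointer 43 [134.   -69.04  65.86] 0.94
11.0167 [ 0.4112 -0.2927  0.2016] [ 0.39 -1.27  0.18]
sceneavg 23 [134.27 -65.2   65.9 ]
idx top 13 [136.82 -29.42  58.04]
dep 22 [134.37 -64.92  65.81]
idx top 14 [136.59 -30.23  57.81]
```

View pics/end.png

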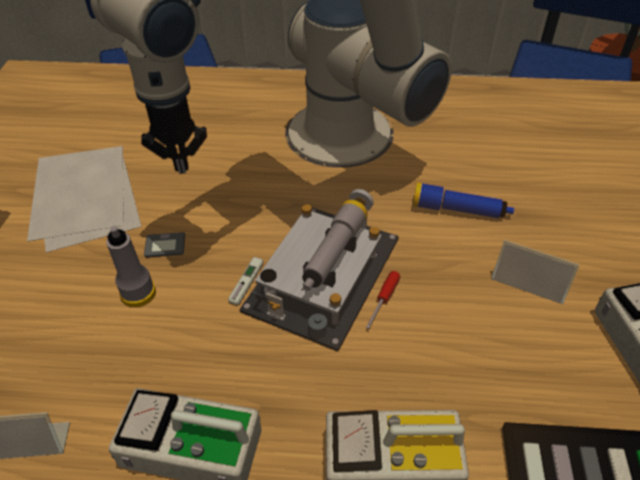

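The hand is clear at (180,150). The plate is level, the probe is in its saddles at (335,240), and the index, pen, pot and other bystanders are where they were.

```bash
python3 -c "
from rig import env
print(env.finish_job())"
```

```text
the job is handed in; nothing more can be done
None
```

The off-axis check is done and handed in at about 11 s of robot time; no verdict was reported.

- **Press:** I pressed the thumb pad with the closed fingertips at about 8 N. The pointer came down about 11.4 mm, which put it level with the index nose within the accuracy of the depth readings, about 1 mm.
- **Hold:** It stayed there for about 2 s. The later readings were within 0.2 mm of the first and did not run past the index.
- **Release:** I let it up at 9–18 mm/s, well below the snap-back limit, and then withdrew the hand.

Last checks:
- **Plate:** level again; the pointer reads 65.8 mm, against 65.9 mm at the start.
- **Index:** its top reads 57.8 mm, against 58.0 mm before.
- **Probe and bystanders:** in the final picture they look unmoved. I judged this by eye and did not measure each one.

- **Pad depth disagreed:** the finger's depth on the pad gave less travel than your 111 mm per rad implies, probably because the fingertip bore on the pad's inner side. I set the level by the pointer's height in the depth images instead.
- **Index nose inferred:** I took its height as the middle of the clamp, from the clamp's top. The nose's position in the camera picture agreed to about 1 mm.

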